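Screw the gauge table up to its stop, back off a quarter turn, bring the magnifier over

ROBOT

A 6-joint arm with a two-finger parallel gripper is mounted at the origin on the work surface. World frame = base frame: x ahead of the robot, y to its left, z up, the work surface at z = 0. Lengths are in m, angles in rad, forces in N, time in s.
With the tool pointing down it reaches from about 0.375 to 0.9 m from the base axis. Payload 3.1 kg.
Tool frame: the origin (TCP) lies between the finger pads; the fingertips stand 19 mm ahead of it and the grasp point (between the pads) is the TCP; z points along the fingers, y is the direction in which the jaws open and shut (so a half turn about z gives the same grasp; the last joint's range is limited). The gripper opens to 85 mm and grips with 20 to 120 N. Pads are 22 mm wide; open, the fingers measure 114 mm over their backs; the gripper's body (76 mm by 85 mm) begins 54 mm behind the grasp point. The pads swing forward as they close: fully open they stand 13 mm farther back than shut.
Start: joints at [-1.325, 0.527, 1.433, -0, 1.181, -0.178], TCP at [0.257, -0.57, 0.25] pointing down, gripper open.
Joint ranges: [-3.08, 3.08], [-0.75, 2.2], [0.22, 2.44], [-1.43, 4.57], [0, 2.65], [-2.85, 2.85]. Speed limits (rad/s): [2.79, 2.79, 3.14, 3.14, 3.14, 3.14].

INTERFACE

Orientations are given as a unit quaternion [x, y, z, w].
In Python, from station import manip, optics, job gives the robot as it stands.
- The arm moves only by the shell command python3 -m inch 'ROWS' [OPENING] [FORCE]. ROWS is JSON, one flat list of numbers, 4 for each row, row after row: the shift along the world's x, y, z in cm, then the turn about the world's z in rad. A call has 1 to 20 rows; each row shifts and turns the commanded pose from where the row before left it; what a row does not reach is not made up. A row lasts 1/8 s, in which the tool goes at most 62.5 mm and 10.7 degrees, less where a joint would pass 70% of its speed; a pose out of reach is approached as far as the arm can. A call with a gripper value outside its range is refused whole. OPENING is the opening in per cent of the stroke, from 0 (shut) to 100 (fully open), set as the call begins (- or left out, the last holds). The fingers move at their own pace and stop on an object; FORCE is the grip in N (left out, the last holds). Time passes only in rows, so rows that do not move let the fingers close. It gives the time, the measured TCP pose, the force and the opening at its end, in the units of the state.
- manip.sense(): the state, without advancing time (a new reading comes with each control period).
- optics.snapshot(name): name is "side" or "top"; returns (picture, depth): 400x640x3 uint8, red, green, blue; 400x640 float32, m along the optical axis (not along the pixel's ray), 0 where there is no reading.
- optics.camera_model(name): a dict with "mtx" (3x3 intrinsics, pixels), "dist_coeffs" ([k1, k2, p1, p2, k3] as OpenCV has them; the pictures are not rectified), "camera_from_world" (4x4, takes a point from world to camera coordinates). Camera axes: x right, y up, looking along -z (the intrinsics and any distortion apply to the point x, -y, -z); pixel columns grow to the right and rows downward; lengths in m; the calibration is good to about 2 mm. A picture is of the moment at which its call begins. camera_model takes no time and is no camera call.
- job.sign_off(): hands the job in, once; it reports no verdict.
The state is a dict: "t": time; "q": joint angles; "qd": joint speeds; "tau": joint torques, N m; "tcp_pos": TCP position; "tool_rot": TCP orientation; "force": force on the tool from outside, world axes, zero at the start; "ft_torque": the same for the moment, N m; "finger_gap": opening from 0.0 (shut) to 1.0 (fully open).
Only numpy, scipy, OpenCV 4.12 (cv2) and the standard library are available. Lean on these libraries where they do the work, as an engineer would, in place of code of your own. Each camera call takes 0.05 s, during which the arm holds its last target.

TASK

Crank the red handwheel of the green screw jack clockwise (seen from above), several turns if need be, until you feel it come up against its stop, then back it off a quarter turn so that the screw does not jam. Then swing the magnifier in by its wooden grip until the lens is centred over the blued gauge on the lifting table, let go, and leave the other things on the table where they are.

Things in the scene. Friction and masses are not known exactly. Their poses are not given: they have to be found in the camera images.
- crank (a joint): Angle (rad) of the red handwheel (level, rim 140 mm across) on the fixed green jack stand. Grows clockwise seen from above, which raises the lifting table 12 mm a turn; counts from an arbitrary mark. A hard stop lies 1.4 to 2.2 turns on from the start, found by feel: the value grows no more and the resistance at the grip, else about 2 N, shoots up. The wheel stays where left.
- wheel_axis (a point): Point on the handwheel's upright axis at rim height (93 mm above the table). The jack stand (base 150 x 340 x 30 mm, fixed) has another place and yaw each time; this point lies 170 mm from the lifting table's middle, along the stand.
- crank_grip_mid (a point): Mid-height point (134 mm above the table) of the black crank grip: an upright cylinder 28 mm in diameter, from 101 to 163 mm above the table, on the handwheel 60 mm from its axis. It spins freely on its own pin, so it can be pinched from above and led round the circle with the gripper's yaw unchanged.
- gauge_mid (a point): Centre of the blued roll profile gauge (100 x 94 mm plate, wide channel along it, brass stud in the middle), fixed on the steel lifting table at the other end of the jack stand; about 80 to 107 mm above the work table, rising as the wheel turns clockwise.
- lens_mid (a point): Centre of the magnifier lens: brass ring 130 mm across, level, 191 mm above the table, on a two-link iron swing arm (300 mm post to elbow, 300 mm elbow to lens centre). Both joints are upright hinges with light friction that stay where left, so the lens can be led anywhere level. It starts parked left of the jack; the elbow stays on the far side.
- lens_grip_mid (a point): Mid-height point (229 mm above the table) of the upright wooden grip, 26 mm in diameter, from 199 to 255 mm above the table, on the outer edge of the magnifier ring: 75 mm beyond the lens centre, on the line from elbow through lens centre. It spins freely on its pin: pinch it from above and lead it, gripper yaw unchanged.
- dog_a_mid (a point): Bystander, loose, to be left alone: larger steel lathe dog, 68 mm eye, bent tail. This point is its centre.
- dog_b_mid (a point): Bystander, loose, to be left alone: smaller steel lathe dog, 56 mm eye, bent tail. This point is its centre.
- centre_finder_mid (a point): Bystander, loose, to be left alone: brass centre finder, 110 mm long, flat on the table. This point is its centre.
- template_mid (a point): Bystander, loose, to be left alone: blued U-shaped plate template, 120 x 65 x 6 mm. This point is its centre.
- roll_ring_mid (a point): Bystander, loose, to be left alone: grooved steel roll ring, 80 mm diameter, 52 mm high. This point is its centre.
- stamp_block_mid (a point): Bystander, loose, to be left alone: wooden block, 80 x 45 x 35 mm. This point is its centre.

How it is judged:
On the way, in this order (a step that is already met when the one before it is completed fails the run):
1. the handwheel is cranked clockwise up against its stop (value of joint crank above 18.77 rad), for 0.1 s.
2. the handwheel is backed off a quarter turn from the stop (67 to 113 degrees), the magnifier not yet brought over (value of joint crank between 16.88 and 17.68 rad and horizontal distance between lens_mid and gauge_mid above 0.05 m), for 0.2 s.
At the end, for the whole second after the job is handed in: The handwheel is at rest a quarter turn (67 to 113 degrees) back from its stop, the lens centre is within 30 mm (level distance) of the gauge's centre, and wheel and magnifier are let go (value of joint crank between 16.88 and 17.68 rad and horizontal distance between lens_mid and gauge_mid below 0.03 m and velocity of joint crank between -0.05 and 0.05 rad/s and contact force between the fingers and anything else below 0.2 N); the robot touches nothing.
It fails at once if a bystander is moved by more than 25 mm (distance of any of dog_a_mid, dog_b_mid, centre_finder_mid, template_mid, roll_ring_mid, stamp_block_mid from where it was at the start of the episode above 0.025 m).
It also fails if it takes over 72 s, if anything falls off the work surface, if the arm or the gripper's body presses on something with over 40 N, if the wrist force passes 120 N, or if a joint passes its speed limit or range.

## Working session

There is one attempt and no reset: what is moved stays moved. The work goes in short steps, Python scripts to look and compute and a shell command to move; the robot and the scene stay as the last step left them, time stands still between calls to the robot, and variables do not carry over. Pictures are saved under pics/ and viewed, and the job is handed in when it is done.

```bash
mkdir -p pics; ls; cat > h.py <<'E'
import numpy as np, cv2
from station import manip, optics, job
def grab(name,fn):
    im,d=optics.snapshot(name); cv2.imwrite(f'pics/{fn}.png',im[:,:,::-1]); np.save(f'pics/{fn}.npy',d); return im,d
def cloud(name,d):
    c=optics.camera_model(name); K=np.array(c['mtx']); D=np.array(c['dist_coeffs']); T=np.linalg.inv(np.array(c['camera_from_world']))
    v,u=np.mgrid[0:400,0:640]; p=cv2.undistortPoints(np.stack([u,v],-1).reshape(-1,1,2).astype(float),K,D).reshape(400,640,2)
    P=np.stack([p[...,0]*d,-p[...,1]*d,-d],-1)
    W=P@T[:3,:3].T+T[:3,3]; W[d<=0]=np.nan; return W
def proj(name,pts):
    c=optics.camera_model(name); T=np.array(c['camera_from_world']); p=np.atleast_2d(pts)@T[:3,:3].T+T[:3,3]
    return cv2.projectPoints(p*[1,-1,-1],np.zeros(3),np.zeros(3),np.array(c['mtx']),np.array(c['dist_coeffs']))[0].reshape(-1,2)
E
python3 - <<'E'
from h import *
grab('top','t0'); grab('side','s0'); s=manip.sense(); print(s)
E
```

```text
pics
{'t': 0.1, 'q': array([-1.32549915e+00,  5.28365846e-01,  1.43380200e+00,  2.37557296e-05,
        1.18141193e+00, -1.78499163e-01]), 'qd': array([-9.43694052e-05, -1.78428685e-03, -4.05050698e-03, -7.94607806e-04,
        7.62127463e-04, -6.52958879e-05]), 'tau': array([-1.28189313e-04, -4.43303668e+01, -1.78587037e+01, -1.69112591e-04,
        3.92833652e-03,  2.25279439e-05]), 'tcp_pos': array([ 0.25689428, -0.56908034,  0.24942711]), 'tool_rot': array([ 9.77633929e-01,  2.10311468e-01, -2.21996283e-05, -9.93372478e-04]), 'force': array([ 0.13864817, -0.90721842,  0.33954116]), 'ft_torque': array([-0.01465036,  0.03081225, -0.04090598]), 'finger_gap': 0.999146670531293}
```

View pics/t0.png

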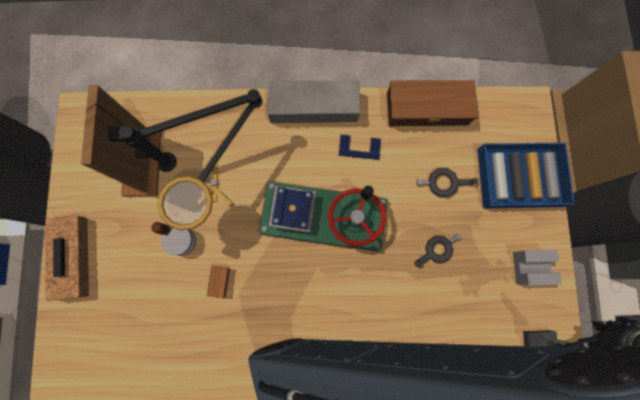

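View pics/s0.png

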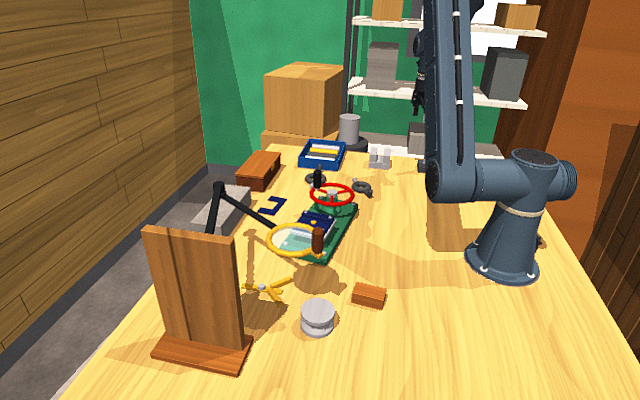

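The top view shows the jack: wheel hub near (358,216), crank grip near (367,192), gauge near (293,208). The lens ring is at about (186,203), its grip at (160,229). Next I'll turn these into world positions.

```bash
cat > m.py <<'E'
from h import *
def at_z(name,uv,z):
    c=optics.camera_model(name); K=np.array(c['mtx']); D=np.array(c['dist_coeffs']); T=np.linalg.inv(np.array(c['camera_from_world']))
    p=cv2.undistortPoints(np.array(uv,float).reshape(1,1,2),K,D).ravel()
    r=T[:3,:3]@np.array([p[0],-p[1],-1]); return T[:3,3]+r*(z-T[2,3])/r[2]
def circ(P):
    A=np.c_[2*P,np.ones(len(P))]; s=np.linalg.lstsq(A,(P**2).sum(1),rcond=None)[0]; return s[:2],np.sqrt(s[2]+s[:2]@s[:2])
def red(name,fn):
    im=cv2.imread(f'pics/{fn}.png').astype(int); return (im[...,2]>110)&(im[...,1]<60)&(im[...,0]<70)
E
python3 - <<'E'
from m import *
for n,f in (('top','t0'),('side','s0')):
    W=cloud(n,np.load(f'pics/{f}.npy')); m=red(n,f)&(abs(W[...,2]-.095)<.02)
    P=W[m]; print(n,'red',m.sum(),np.nanmedian(P,0))
    c,r=circ(P[:,:2]); d=np.linalg.norm(P[:,:2]-c,axis=1); k=d>.05; c,r=circ(P[k,:2]); print(c,r)
    # gauge & lens
    T=np.array(optics.camera_model(n)['camera_from_world']); print('cam',np.linalg.inv(T)[:3,3])
print('grip',at_z('top',(367.5,191),.163),'gauge stud',at_z('top',(293,208),.085),'lens',at_z('top',(186,203),.191),'lgrip',at_z('top',(160,229),.255),'elbow',at_z('top',(255,98),.2))
W=cloud('top',np.load('pics/t0.npy'))
for u,v in [(367,191),(366,188),(293,208),(160,228),(255,98),(168,161),(120,133),(124,147),(95,110),(360,146),(445,182),(439,249),(178,242),(219,281)]: print((u,v),W[v,u].round(3))
E
```

```text
top red 622 [ 0.52697974 -0.12696809  0.09961238]
[ 0.54042745 -0.12562776] 0.06844584099917288
cam [ 0.40338777 -0.00946662  1.07390307]
side red 369 [ 0.53273067 -0.10763198  0.09965518]
[-0.12420579 -0.35927364] 0.7078811291946653
cam [0.38815006 0.97679161 0.70078688]
grip [ 0.59284927 -0.14726976  0.163     ] gauge stud [0.56692566 0.03812603 0.085     ] lens [0.56555731 0.28345194 0.191     ] lgrip [0.4979916  0.31605575 0.255     ] elbow [0.8214233 0.1230997 0.2      ]
(367, 191) [ 0.593 -0.146  0.163]
(366, 188) [ 0.601 -0.144  0.162]
(293, 208) [0.568 0.038 0.08 ]
(160, 228) [0.5   0.317 0.253]
(255, 98) [0.809 0.119 0.226]
(168, 161) [0.72  0.397 0.02 ]
(120, 133) [0.719 0.421 0.25 ]
(124, 147) [0.715 0.454 0.163]
(95, 110) [0.752 0.453 0.301]
(360, 146) [ 0.762 -0.156  0.001]
(445, 182) [ 0.649 -0.398  0.002]
(439, 249) [ 0.457 -0.365  0.004]
(178, 242) [nan nan nan]
(219, 281) [0.382 0.238 0.039]
```

```bash
python3 - <<'E'
import cv2
i=cv2.imread('pics/t0.png'); cv2.imwrite('pics/t0c.png',cv2.resize(i[80:300,80:410],None,fx=2.4,fy=2.4,interpolation=cv2.INTER_CUBIC))
i=cv2.imread('pics/s0.png'); cv2.imwrite('pics/s0c.png',cv2.resize(i[140:340,140:400],None,fx=3,fy=3,interpolation=cv2.INTER_CUBIC))
E
```

```text
(no output)
```

View pics/t0c.png

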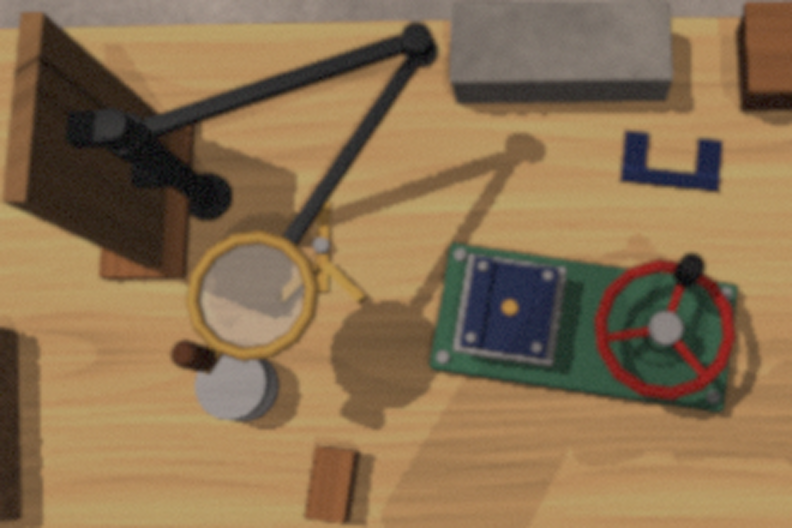

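View pics/s0c.png

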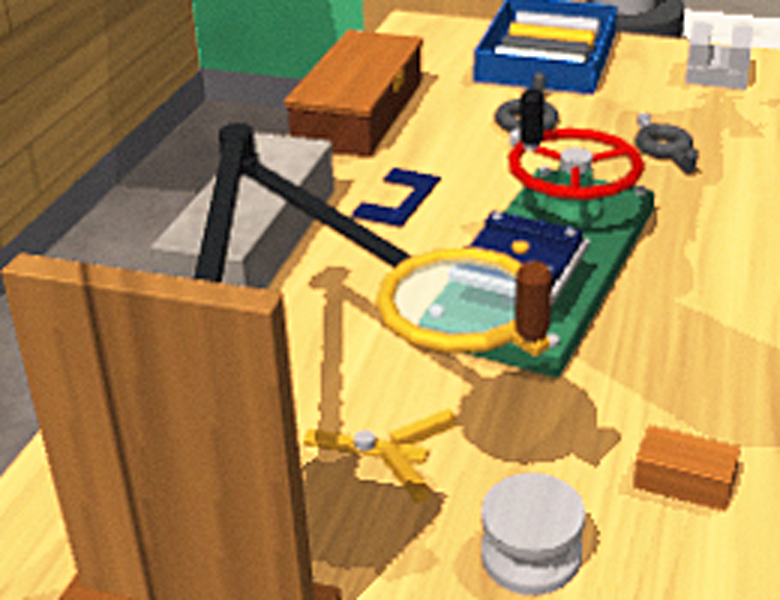

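```bash
python3 - <<'E'
from m import *
import scipy.ndimage as nd
im=cv2.imread('pics/t0.png').astype(int)
m=(im[...,2]>100)&(im[...,1]<70)&(im[...,0]<80); m[:180]=0;m[250:]=0
v,u=np.nonzero(m); P=np.array([at_z('top',(a,b),.093)[:2] for a,b in zip(u,v)])
c=np.array([.538,-.126])
for i in range(20):
    d=np.linalg.norm(P-c,axis=1); c,r=circ(P[(d>.053)&(d<.08)])
print('axis rim',c,r, 'hull',cv2.minEnclosingCircle(P.astype(np.float32)))
W=cloud('top',np.load('pics/t0.npy'))
dark=(im.max(2)<60)
for (u0,v0,z,nm) in ((367,191,.163,'grip'),):
    k=dark&(W[...,2]>.150); k[:v0-15]=0;k[v0+15:]=0;k[:,:u0-15]=0;k[:,u0+15:]=0
    print(nm,k.sum(),np.median(W[k],0),W[k].min(0),W[k].max(0))
k=(W[...,2]>.240)&(W[...,2]<.262); k[:215]=0;k[245:]=0;k[:,:145]=0;k[:,180:]=0
print('lgrip',k.sum(),np.median(W[k],0),W[k].min(0),W[k].max(0), np.argwhere(k).mean(0))
# ring yellow
y=(im[...,2]>150)&(im[...,0]<90)&(abs(W[...,2]-.195)<.02); c2,r2=circ(W[y][:,:2]); print('lens',c2,r2,y.sum())
# gauge: blue at z .07-.1
b=(im[...,0]>im[...,2]+25)&(W[...,2]>.06)&(W[...,2]<.12); b[:,:250]=0;b[:,330:]=0
print('gauge',W[b].mean(0),cv2.minAreaRect(W[b][:,:2].astype(np.float32)),b.sum())
E
```

```text
axis rim [ 0.54122815 -0.12663477] 0.06906984592720095 hull ((0.582250714302063, 0.13968488574028015), 0.3467286229133606)
grip 77 [ 0.59260066 -0.14656531  0.16280472] [ 0.58299056 -0.15874833  0.15001461] [ 0.60314273 -0.13495114  0.16871833]
lgrip 128 [0.50245858 0.32331647 0.25411647] [0.49056376 0.31346217 0.2407981 ] [0.51628773 0.33767383 0.25889266] [227.21875   156.9140625]
lens [0.59443858 0.27672021] 0.06892663078508107 548
gauge [0.5678047  0.04072099 0.083513  ] ((0.567987322807312, 0.04057630896568298), (0.0885152816772461, 0.09449533373117447), 81.25862121582031) 950
```

```bash
python3 -m inch '[3.4,4.2,0,0,3.4,4.2,0,0,3.4,4.2,0,0,3.4,4.2,0,0,3.4,4.2,0,0,3.3,4.2,0,0,3.3,4.2,0,0,3.3,4.2,0,0,3.3,4.2,0,0,3.3,4.4,0,0,0,0,0,0]' 100 40
```

```text
t: 1.48
tcp_pos: [0.5936, -0.1441, 0.2498]
tool_rot: [0.977, 0.213, 0.0, -0.0]
force: [-0.2, 0.4, 0.2]
finger_gap: 1.0
```

```bash
python3 -m inch '[0,-0.2,-4,0,0,0,-4,0,0,0,-3.5,0,0,0,0,0]'; python3 - <<'E'
from h import *
grab('side','s1')
i=cv2.imread('pics/s1.png'); cv2.imwrite('pics/s1c.png',cv2.resize(i[100:280,200:440],None,fx=3,fy=3,interpolation=cv2.INTER_CUBIC))
E
```

```text
t: 1.98
tcp_pos: [0.5892, -0.1496, 0.1323]
tool_rot: [0.978, 0.21, -0.003, -0.002]
force: [0.0, 0.4, 1.1]
finger_gap: 1.004
```

View pics/s1c.png

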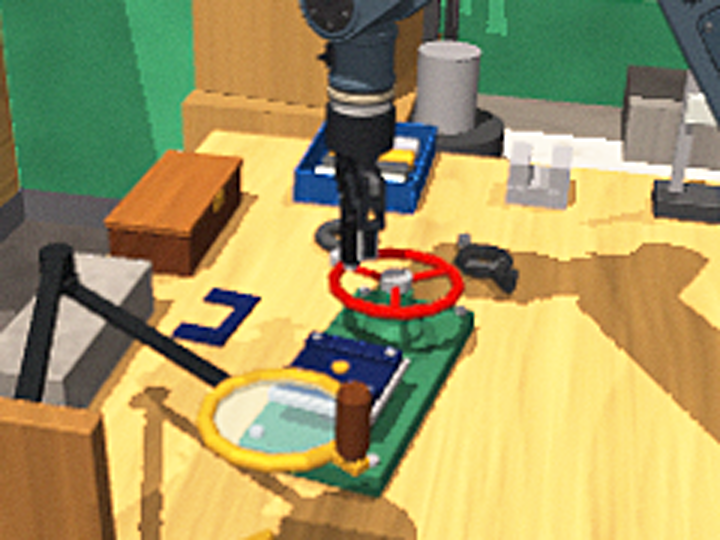

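The side view, at about (350,245) in the crop, shows the fingers on either side of the crank grip. Now I'll close them.

```bash
python3 -m inch '[0.3,0.3,0,0,0,0,0,0,0,0,0,0,0,0,0,0,0,0,0,0]' 0 40; python3 -m inch '[0,0,0,0,0,0,0,0]' - 40
```

```text
t: 2.65
tcp_pos: [0.5961, -0.1472, 0.1367]
tool_rot: [0.978, 0.21, 0.001, 0.001]
force: [0.9, -1.0, 5.2]
finger_gap: 0.317
t: 2.9
tcp_pos: [0.5961, -0.1472, 0.1367]
tool_rot: [0.978, 0.21, 0.001, 0.001]
force: [-0.2, -1.0, 5.3]
finger_gap: 0.318
```

```bash
python3 - <<'E'
import numpy as np
t=np.radians(-20-18*np.arange(21)); p=6*np.c_[np.cos(t),np.sin(t)]
print((np.diff(p,axis=0)).round(2).tolist())
E
```

```text
[[-0.91, -1.64], [-1.37, -1.28], [-1.7, -0.79], [-1.86, -0.23], [-1.84, 0.36], [-1.64, 0.91], [-1.28, 1.37], [-0.79, 1.7], [-0.23, 1.86], [0.36, 1.84], [0.91, 1.64], [1.37, 1.28], [1.7, 0.79], [1.86, 0.23], [1.84, -0.36], [1.64, -0.91], [1.28, -1.37], [0.79, -1.7], [0.23, -1.86], [-0.36, -1.84]]
```

```bash
python3 -m inch '[-0.4,-0.85,0,0,-0.5,-0.8,0,0,-1.35,-1.3,0,0,0,0,0,0]'; python3 -m inch '[-1.7,-0.8,0,0,-1.85,-0.2,0,0,0,0,0,0]'
```

```text
t: 3.4
tcp_pos: [0.572, -0.1771, 0.1367]
tool_rot: [0.978, 0.21, 0.0, 0.0]
force: [-1.6, -0.3, 7.1]
finger_gap: 0.319
t: 3.78
tcp_pos: [0.5359, -0.1863, 0.1367]
tool_rot: [0.978, 0.21, -0.0, -0.0]
force: [-2.4, 1.6, 8.7]
finger_gap: 0.318
```

```bash
python3 -m inch '[-1.84,0.36,0.1,0,-1.64,0.91,0,0,-1.28,1.37,0,0,-0.79,1.7,0,0,-0.23,1.86,0,0,0.36,1.84,0,0,0,0,0,0]'; python3 -m inch '[0.91,1.64,0,0,1.37,1.28,0,0,1.7,0.79,0,0,1.86,0.23,0,0,1.84,-0.36,0,0,1.64,-0.91,0,0,1.28,-1.37,0,0,0.79,-1.7,0,0,0.23,-1.86,0,0,-0.36,-1.84,0,0,0,0,0,0]'
```

```text
t: 4.65
tcp_pos: [0.4841, -0.1042, 0.1367]
tool_rot: [0.977, 0.211, 0.001, 0.0]
force: [4.0, 0.8, 4.1]
finger_gap: 0.318
t: 6.02
tcp_pos: [0.5956, -0.1484, 0.1367]
tool_rot: [0.978, 0.21, 0.0, 0.001]
force: [1.9, -1.7, 5.3]
finger_gap: 0.316
```

```bash
python3 -m inch '[-0.91,-1.6,0,0,-1.37,-1.28,0,0,-1.7,-0.79,0,0,-1.86,-0.23,0,0,-1.84,0.36,0,0,-1.64,0.91,0,0,-1.28,1.37,0,0,0,0,0,0]'; python3 - <<'E'
import numpy as np
a0=-20-126
t=np.radians(a0-8*np.arange(41)); p=6*np.c_[np.cos(t),np.sin(t)]
for k,(a,b) in enumerate((np.diff(p,axis=0)).round(2)): print(a0-8*(k+1),a,b,(53.85+p[k+1,0]).round(2),(-12.65+p[k+1,1]).round(2))
E
```

```text
t: 7.02
tcp_pos: [0.4883, -0.1576, 0.1367]
tool_rot: [0.978, 0.21, 0.0, -0.001]
force: [4.9, 4.1, 5.7]
finger_gap: 0.314
-154 -0.42 0.72 48.46 -15.28
-162 -0.31 0.78 48.14 -14.5
-170 -0.2 0.81 47.94 -13.69
-178 -0.09 0.83 47.85 -12.86
-186 0.03 0.84 47.88 -12.02
-194 0.15 0.82 48.03 -11.2
-202 0.26 0.8 48.29 -10.4
-210 0.37 0.75 48.65 -9.65
-218 0.47 0.69 49.12 -8.96
-226 0.56 0.62 49.68 -8.33
-234 0.64 0.54 50.32 -7.8
-242 0.71 0.44 51.03 -7.35
-250 0.76 0.34 51.8 -7.01
-258 0.8 0.23 52.6 -6.78
-266 0.83 0.12 53.43 -6.66
-274 0.84 0.0 54.27 -6.66
-282 0.83 -0.12 55.1 -6.78
-290 0.8 -0.23 55.9 -7.01
-298 0.76 -0.34 56.67 -7.35
-306 0.71 -0.44 57.38 -7.8
-314 0.64 -0.54 58.02 -8.33
-322 0.56 -0.62 58.58 -8.96
-330 0.47 -0.69 59.05 -9.65
-338 0.37 -0.75 59.41 -10.4
-346 0.26 -0.8 59.67 -11.2
-354 0.15 -0.82 59.82 -12.02
-362 0.03 -0.84 59.85 -12.86
-370 -0.09 -0.83 59.76 -13.69
-378 -0.2 -0.81 59.56 -14.5
-386 -0.31 -0.78 59.24 -15.28
-394 -0.42 -0.72 58.82 -16.01
-402 -0.52 -0.66 58.31 -16.66
-410 -0.6 -0.58 57.71 -17.25
-418 -0.68 -0.49 57.03 -17.74
-426 -0.74 -0.39 56.29 -18.13
-434 -0.79 -0.29 55.5 -18.42
-442 -0.82 -0.17 54.69 -18.59
-450 -0.84 -0.06 53.85 -18.65
-458 -0.84 0.06 53.01 -18.59
-466 -0.82 0.17 52.2 -18.42
```

```bash
python3 -m inch '[-0.42,0.72,0,0,-0.31,0.78,0,0,0,0,0,0]';python3 -m inch '[-0.2,0.81,0,0,-0.09,0.83,0,0]'
```

```text
t: 7.4
tcp_pos: [0.4823, -0.1439, 0.1367]
tool_rot: [0.978, 0.21, 0.001, -0.0]
force: [5.9, 1.8, 5.2]
finger_gap: 0.312
t: 7.65
tcp_pos: [0.4797, -0.1287, 0.1367]
tool_rot: [0.978, 0.21, 0.001, 0.001]
force: [5.0, -2.2, 4.1]
finger_gap: 0.317
```

```bash
python3 -m inch '[0.03,0.84,0,0,0.15,0.82,0,0]'
```

```text
t: 7.9
tcp_pos: [0.4814, -0.1122, 0.1367]
tool_rot: [0.978, 0.21, 0.001, 0.001]
force: [3.7, -4.4, 5.0]
finger_gap: 0.317
```

```bash
python3 -m inch '[0.26,0.8,0,0,0.37,0.75,0,0]'
```

```text
t: 8.15
tcp_pos: [0.4874, -0.0969, 0.1367]
tool_rot: [0.978, 0.211, 0.0, 0.001]
force: [3.1, -4.8, 5.4]
finger_gap: 0.315
```

```bash
python3 -m inch '[0.47,0.69,0,0,0.56,0.62,0,0]'
```

```text
t: 8.4
tcp_pos: [0.4973, -0.0839, 0.1367]
tool_rot: [0.978, 0.211, -0.0, 0.001]
force: [1.8, -5.6, 6.4]
finger_gap: 0.318
```

```bash
python3 -m inch '[0.64,0.54,0,0,0.71,0.44,0,0]'
```

```text
t: 8.65
tcp_pos: [0.5101, -0.0741, 0.1367]
tool_rot: [0.978, 0.211, -0.001, 0.001]
force: [-0.3, -5.6, 7.2]
finger_gap: 0.313
```

```bash
python3 -m inch '[0.76,0.34,0,0,0.8,0.23,0,0]'
```

```text
t: 8.9
tcp_pos: [0.5249, -0.0682, 0.1367]
tool_rot: [0.977, 0.211, -0.002, 0.001]
force: [-0.9, -5.1, 9.9]
finger_gap: 0.317
```

```bash
python3 -m inch '[0.83,0.12,0.1,0,0.84,0,0,0]'
```

```text
t: 9.15
tcp_pos: [0.5407, -0.0663, 0.1367]
tool_rot: [0.978, 0.211, -0.003, -0.001]
force: [-2.8, -4.5, 5.5]
finger_gap: 0.314
```

```bash
python3 -m inch '[0.83,-0.12,0,0,0.8,-0.23,0,0]'
```

```text
t: 9.4
tcp_pos: [0.5586, -0.0693, 0.1368]
tool_rot: [0.978, 0.21, -0.002, -0.001]
force: [-3.0, -2.5, 2.9]
finger_gap: 0.314
```

```bash
python3 -m inch '[0.76,-0.34,0,0,0.71,-0.44,0,0]'
```

```text
t: 9.65
tcp_pos: [0.5741, -0.077, 0.1368]
tool_rot: [0.978, 0.21, -0.001, -0.001]
force: [-3.8, -1.3, 2.3]
finger_gap: 0.312
```

```bash
python3 -m inch '[0.64,-0.54,0,0,0.56,-0.62,0,0]'
```

```text
t: 9.9
tcp_pos: [0.5865, -0.0887, 0.1368]
tool_rot: [0.978, 0.21, -0.0, -0.001]
force: [-3.2, 1.3, -0.2]
finger_gap: 0.311
```

```bash
python3 -m inch '[0.47,-0.69,0,0,0.37,-0.75,0,0]'
```

```text
t: 10.15
tcp_pos: [0.5953, -0.1033, 0.1368]
tool_rot: [0.978, 0.21, 0.0, -0.0]
force: [-1.5, 2.9, -2.6]
finger_gap: 0.318
```

```bash
python3 -m inch '[0.26,-0.8,0,0,0.15,-0.82,0,0]'
```

```text
t: 10.4
tcp_pos: [0.5995, -0.12, 0.1369]
tool_rot: [0.978, 0.21, 0.0, -0.0]
force: [-0.0, 2.7, -5.8]
finger_gap: 0.313
```

```bash
python3 -m inch '[0.03,-0.84,0,0,-0.09,-0.83,0,0]'
```

```text
t: 10.65
tcp_pos: [0.5989, -0.1367, 0.1369]
tool_rot: [0.978, 0.21, 0.001, -0.0]
force: [5.6, 16.5, -7.6]
finger_gap: 0.315
```

```bash
python3 -m inch '[0,0,0,0]'; python3 -m inch '[-0.1,-0.4,0,0,0,0,0,0]'
```

```text
t: 10.78
tcp_pos: [0.5989, -0.1364, 0.1369]
tool_rot: [0.978, 0.21, 0.001, -0.0]
force: [4.3, 3.5, -8.2]
finger_gap: 0.318
t: 11.02
tcp_pos: [0.5988, -0.1368, 0.1369]
tool_rot: [0.978, 0.209, 0.002, -0.003]
force: [8.1, 13.9, -8.3]
finger_gap: 0.316
```

```bash
python3 -m inch '[-0.1,-0.4,0,0,0,0,0,0]'; python3 -m inch '[-0.1,-0.4,0,0,0,0,0,0]'
```

```text
t: 11.28
tcp_pos: [0.5987, -0.1371, 0.1369]
tool_rot: [0.978, 0.209, 0.004, -0.006]
force: [12.0, 24.0, -8.9]
finger_gap: 0.315
t: 11.52
tcp_pos: [0.5986, -0.1374, 0.1369]
tool_rot: [0.978, 0.208, 0.005, -0.008]
force: [15.8, 34.2, -7.2]
finger_gap: 0.314
```

```bash
python3 - <<'E'
import numpy as np
t=np.radians(-10.3+9*np.arange(11)); p=6.03*np.c_[np.cos(t),np.sin(t)]
print((np.diff(p,axis=0)).round(2).tolist(), p[-1]+[53.85,-12.65])
E
python3 -m inch '[0.3,1.2,-0.1,0,0,0,0,0]'
```

```text
[[0.1, 0.94], [-0.05, 0.94], [-0.2, 0.92], [-0.34, 0.88], [-0.48, 0.82], [-0.6, 0.73], [-0.71, 0.63], [-0.8, 0.51], [-0.87, 0.38], [-0.91, 0.24]] [54.92817736 -6.71717322]
t: 11.78
tcp_pos: [0.599, -0.136, 0.1369]
tool_rot: [0.977, 0.211, 0.001, 0.001]
force: [2.8, 1.5, -3.5]
finger_gap: 0.319
```

```bash
python3 -m inch '[0.0,0.9,0,0,-0.05,0.94,0,0,-0.2,0.92,0,0,-0.34,0.88,0,0,-0.48,0.82,0,0,-0.6,0.73,0,0,-0.71,0.63,0,0,-0.8,0.51,0,0,-0.87,0.38,0,0,-0.91,0.24,0,0,0,0,0,0,0,0,0,0]'
```

```text
t: 13.28
tcp_pos: [0.5476, -0.0669, 0.1367]
tool_rot: [0.978, 0.21, -0.001, -0.0]
force: [-2.2, 1.1, 5.8]
finger_gap: 0.314
```

```bash
python3 -m inch '[0,0,0,0,0,0,0,0,0,0,0,0]' 60; python3 -m inch '[0,0,2,0,0,0,4,0,0,0,4,0,0,0,2,0,0,0,0,0]'; python3 - <<'E'
from h import *
grab('top','t2')
i=cv2.imread('pics/t2.png'); cv2.imwrite('pics/t2c.png',cv2.resize(i[80:300,80:410],None,fx=2.4,fy=2.4,interpolation=cv2.INTER_CUBIC))
E
```

```text
t: 13.65
tcp_pos: [0.5487, -0.0669, 0.136]
tool_rot: [0.978, 0.21, -0.0, -0.0]
force: [0.0, -0.1, -0.0]
finger_gap: 0.604
t: 14.28
tcp_pos: [0.5497, -0.0671, 0.2578]
tool_rot: [0.978, 0.21, 0.002, 0.001]
force: [0.4, 0.6, -0.3]
finger_gap: 0.597
```

View pics/t2c.png

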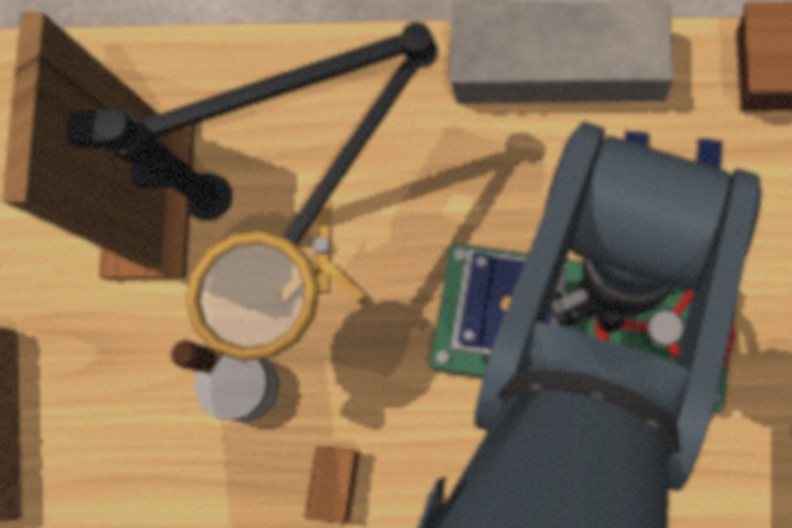

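```bash
python3 - <<'E'
from m import *
i,d=grab('side','s2')
cv2.imwrite('pics/s2c.png',cv2.resize(cv2.imread('pics/s2.png')[140:340,140:400],None,fx=3,fy=3,interpolation=cv2.INTER_CUBIC))
print(at_z('top',(156.9,227.2),.255))
W=cloud('top',np.load('pics/t2.npy'))
k=(W[...,2]>.24)&(W[...,2]<.262)&(np.hypot(W[...,0]-.5,W[...,1]-.32)<.04); print(k.sum(),W[k].mean(0),np.percentile(W[k],[2,98],axis=0),np.argwhere(k).min(0),np.argwhere(k).max(0))
W=cloud('side',d); k=(W[...,2]>.205)&(W[...,2]<.262)&(np.hypot(W[...,0]-.5,W[...,1]-.32)<.04); print(k.sum(),W[k].mean(0),np.percentile(W[k],[2,98],axis=0))
print(proj('side',[[.5,.318,.229],[.503,.325,.229],[.498,.316,.229]]),np.argwhere(k).mean(0))
E
```

```text
[0.50198978 0.32295301 0.255     ]
129 [0.50247001 0.32363378 0.25246898] [[0.49199059 0.31369978 0.24117022]
 [0.51385972 0.33576895 0.25751919]] [221 151] [233 164]
284 [0.50238347 0.33449316 0.23524476] [[0.49147812 0.3223749  0.20688956]
 [0.51540349 0.3398384  0.25743398]]
[[319.42158883 237.85599646]
 [317.41802594 239.51882668]
 [320.51129434 237.45702237]] [239.6443662  316.91901408]
```

View pics/s2c.png

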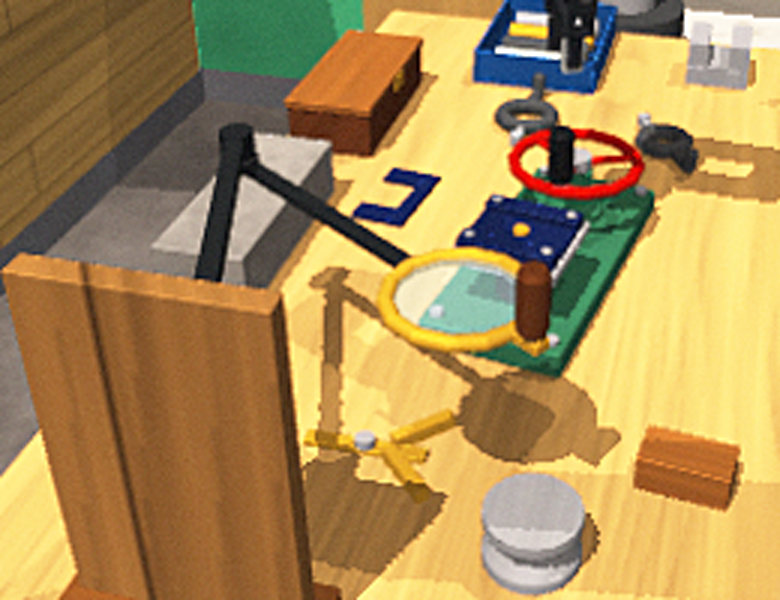

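```bash
python3 -m inch '[-0.6,4.9,1,0,-0.6,4.9,1,0,-0.6,4.9,1,0,-0.6,4.9,1,0,-0.6,4.9,1,0,-0.6,4.9,1,0,-0.6,4.9,1,0,-0.6,4.9,1,0,0,0,0,0]' 100; python3 - <<'E'
from m import *
im,d=grab('top','t3')
W=cloud('top',d); im=im.astype(int)
k=(im.max(2)<70)&(W[...,2]>.155)&(W[...,2]<.17)&(np.hypot(W[...,0]-.5385,W[...,1]+.1265)<.09)
print(k.sum(),np.median(W[k],0),np.percentile(W[k],[3,97],axis=0))
b=(im[...,2]>im[...,0]+25)&(W[...,2]>.07)&(W[...,2]<.13)&(np.hypot(W[...,0]-.5675,W[...,1]-.04)<.09); 
if b.sum()>50: print('gauge',W[b].mean(0),cv2.minAreaRect(W[b][:,:2].astype(np.float32)),b.sum())
E
```

```text
t: 15.5
tcp_pos: [0.4997, 0.3282, 0.335]
tool_rot: [0.977, 0.213, -0.001, -0.0]
force: [-0.9, -0.6, 0.6]
finger_gap: 1.003
90 [ 0.54730062 -0.06681011  0.16267577] [[ 0.53595714 -0.07755536  0.15774021]
 [ 0.55799876 -0.05477671  0.16601076]]
gauge [0.56698897 0.04032114 0.10400815] ((0.5676114559173584, 0.04075891152024269), (0.08875589072704315, 0.0957006961107254), 80.57991027832031) 1034
```

View pics/t3.png

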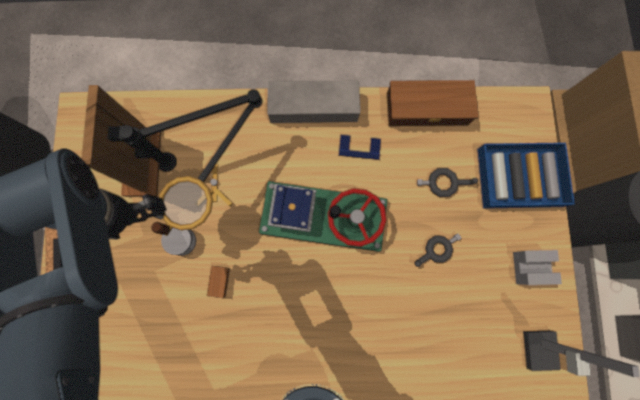

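The top view shows the crank grip at about (336,211), roughly 92° back from the stop, and the gauge now raised to z≈0.104. Descending on the lens grip.

```bash
python3 -m inch '[0.2,-0.4,-2,0,0,0,-4,0,0,0,-4,0,0,0,0,0,0,0,0,0]' 100 30; python3 - <<'E'
from h import *
grab('side','s3'); 
cv2.imwrite('pics/s3c.png',cv2.resize(cv2.imread('pics/s3.png')[140:340,200:460],None,fx=3,fy=3,interpolation=cv2.INTER_CUBIC))
E
```

```text
t: 16.18
tcp_pos: [0.5036, 0.3205, 0.2368]
tool_rot: [0.978, 0.21, 0.0, 0.0]
force: [-0.3, 0.5, -0.1]
finger_gap: 1.0
```

View pics/s3c.png

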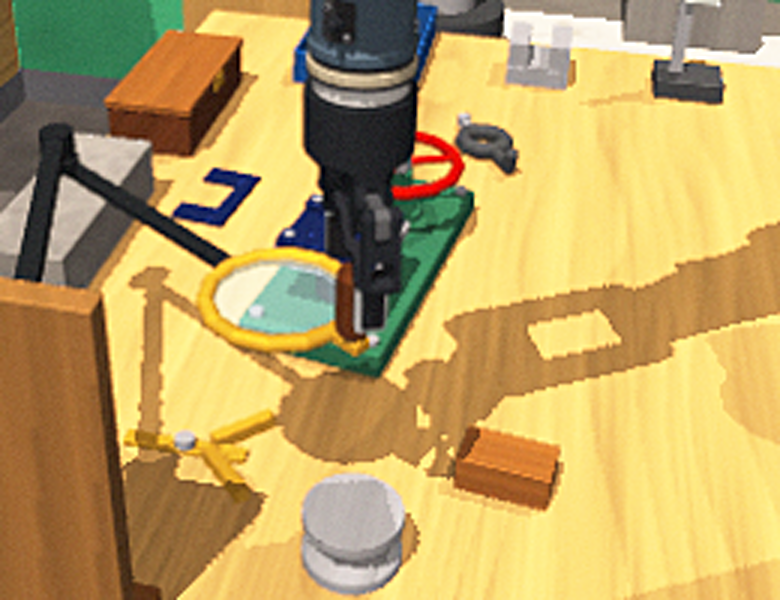

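The fingers straddle the wooden grip: the near finger at about (372,290) in the crop, with the grip behind it at (345,300). Closing.

```bash
python3 -m inch '[0,0,0,0,0,0,0,0,0,0,0,0,0,0,0,0,0,0,0,0]' 0 30; python3 - <<'E'
import numpy as np
from scipy.optimize import fsolve
from scipy.spatial import cKDTree
# chain: grip (tool) measured later; lens/elbow geometry
E
```

```text
t: 16.85
tcp_pos: [0.5029, 0.3215, 0.2369]
tool_rot: [0.978, 0.21, 0.0, -0.0]
force: [-0.7, -0.2, 5.2]
finger_gap: 0.293
```

```bash
python3 -m inch '[0,-1.5,0,0,0,-2.5,0,0,0,-2.5,0,0,0,-2.5,0,0,0,-2.5,0,0,0,-2.5,0,0,0,0,0,0]'; python3 -m inch '[0,-2.5,0,0,0,-2.5,0,0,0,-2.5,0,0,0,-2.5,0,0,0,-2,0,0,0,0,0,0,0,0,0,0]';  python3 - <<'E'
from m import *
grab('side','s4');im,d=grab('top','t4'); W=cloud('top',d)
E
```

```text
t: 17.73
tcp_pos: [0.5031, 0.1787, 0.2369]
tool_rot: [0.978, 0.209, 0.0, 0.001]
force: [0.3, 0.6, 4.6]
finger_gap: 0.287
t: 18.6
tcp_pos: [0.5029, 0.0603, 0.2368]
tool_rot: [0.978, 0.21, 0.0, 0.0]
force: [-0.3, 0.0, 6.7]
finger_gap: 0.292
```

View pics/t4.png

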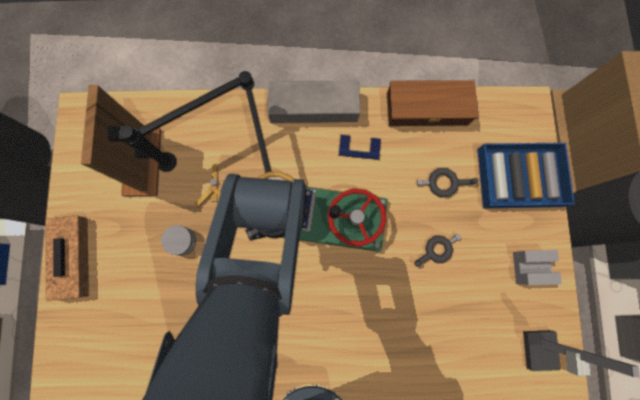

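View pics/s4.png

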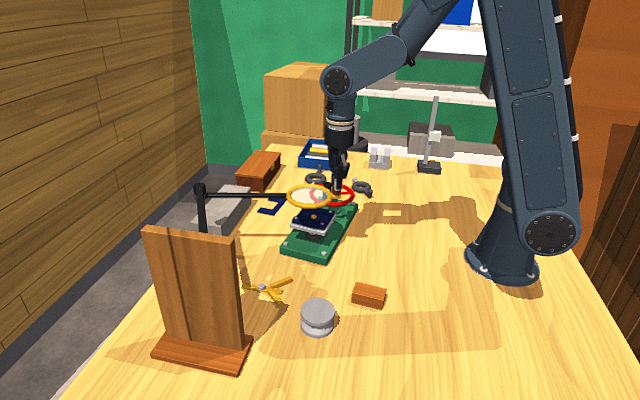

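The lens ring is approaching the gauge: ring at about (309,196) and gauge at (313,220) in the side view. I'll solve the linkage from the elbow positions.

```bash
python3 - <<'E'
from m import *
from scipy.optimize import least_squares
W0=cloud('top',np.load('pics/t0.npy'));W4=cloud('top',np.load('pics/t4.npy'))
def blk(im,W,u,v):
    k=np.zeros((400,640),bool);k[v-7:v+8,u-7:u+8]=1;k&=(W[...,2]>.19)&(W[...,2]<.26);return W[k]
for f,W,(u,v) in (('t0',W0,(255,98)),('t4',W4,(246,79))):
    p=blk(0,W,u,v); print(f,np.median(p,0),np.percentile(p[:,2],[5,95]))
def el(uv): return at_z('top',uv,.215)[:2]
e0,e4=el((255,97)),el((246,79)); g0=np.array([.5029,.3215]);g4=np.array([.5029,.0603])
print(e0,e4,np.linalg.norm(e0-g0),np.linalg.norm(e4-g4))
# project elbows onto 375 circle about the grips, post from |e-P|=.3
f=lambda e,g:g+.375*(e-g)/np.linalg.norm(e-g)
E0,E4=f(e0,g0),f(e4,g4); m=(E0+E4)/2; dv=E4-E0; n=np.array([-dv[1],dv[0]])/np.linalg.norm(dv); h=np.sqrt(.09-(dv@dv)/4)
print('post cands',m+n*h,m-n*h); print('lens now',g4+.2*(E4-g4))
P0=np.array([.719,.42])
s=least_squares(lambda x:np.r_[(x[:2]-E0)/.004,(x[2:4]-E4)/.004,(np.linalg.norm(x[:2]-g0)-.375)/.001,(np.linalg.norm(x[2:4]-g4)-.375)/.001,(np.linalg.norm(x[:2]-x[4:])-.3)/.001,(np.linalg.norm(x[2:4]-x[4:])-.3)/.001,(x[4:]-P0)/.015],np.r_[E0,E4,P0]).x
P=s[4:];print('post',P)
G=np.array([.5672,.0405]); d=G-P;L=np.linalg.norm(d);m=(G+P)/2;n=np.array([-d[1],d[0]])/L; h=np.sqrt(.09-L*L/4)
for sg in(1,-1):
    E=m+sg*n*h; print('E',E,'grip target',G-.25*(E-G))
# side ring
im=cv2.imread('pics/s4.png').astype(int); y=(im[...,2]>150)&(im[...,1]>100)&(im[...,0]<60); y[:180]=0;y[212:]=0;y[:,:280]=0;y[:,340:]=0
v,u=np.nonzero(y); c,sz,_=cv2.fitEllipse(cv2.convexHull(np.c_[u,v].astype(np.float32))); print('side lens',at_z('side',c,.191),c,sz)
E
```

```text
t0 [0.81082063 0.12173704 0.22218042] [0.19631701 0.22544817]
t4 [0.85960389 0.14377713 0.22256233] [0.19842324 0.22579065]
[0.81682154 0.12085365] [0.86400676 0.14319324] 0.37256635623330725 0.3704988317633481
post cands [0.71048795 0.39928016] [ 0.97677799 -0.13553685]
lens now [0.57599877 0.07708006]
post [0.72134826 0.40439592]
E [0.85212562 0.13440096] grip target [0.49596859 0.01702476]
E [0.43642263 0.31049496] grip target [ 0.59989434 -0.02699874]
side lens [0.56520542 0.06019056 0.191     ] (313.554443359375, 193.9009246826172) (26.243749618530273, 55.54666519165039)
```

```bash
python3 -m inch '[-0.2,-1.5,0,0,-0.3,-1.5,0,0,-0.2,-1.3,0,0,0,0,0,0,0,0,0,0]'; python3 -m inch '[0,0,0,0,0,0,0,0]' 65;python3 -m inch '[0,0,0,0,0,0,3,0,0,0,5,0,-3,0,3,0,-6,0,0,0,-6,0,0,0,0,0,0,0]' 80;  python3 - <<'E'
from m import *
grab('side','s5');im,d=grab('top','t5'); W=cloud('top',d)
for f in('s5','t5'): cv2.imwrite(f'pics/{f}c.png',cv2.resize(cv2.imread(f'pics/{f}.png')[120:280,220:420],None,fx=3,fy=3,interpolation=cv2.INTER_CUBIC))
E
```

```text
t: 19.32
tcp_pos: [0.4957, 0.0172, 0.2368]
tool_rot: [0.978, 0.21, 0.0, 0.001]
force: [0.1, 0.1, 6.5]
finger_gap: 0.292
t: 19.58
tcp_pos: [0.4951, 0.0181, 0.2357]
tool_rot: [0.978, 0.21, -0.001, -0.0]
force: [0.8, -1.3, -0.2]
finger_gap: 0.65
t: 20.45
tcp_pos: [0.3404, 0.0195, 0.3453]
tool_rot: [0.978, 0.21, -0.002, -0.001]
force: [0.0, -0.2, -0.4]
finger_gap: 0.8
```

View pics/t5c.png

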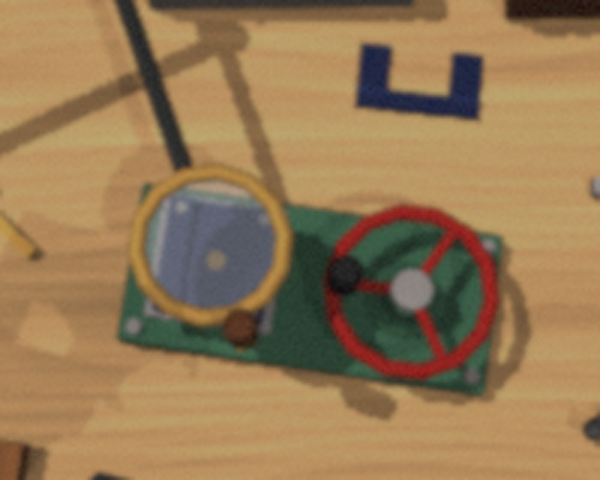

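View pics/s5c.png

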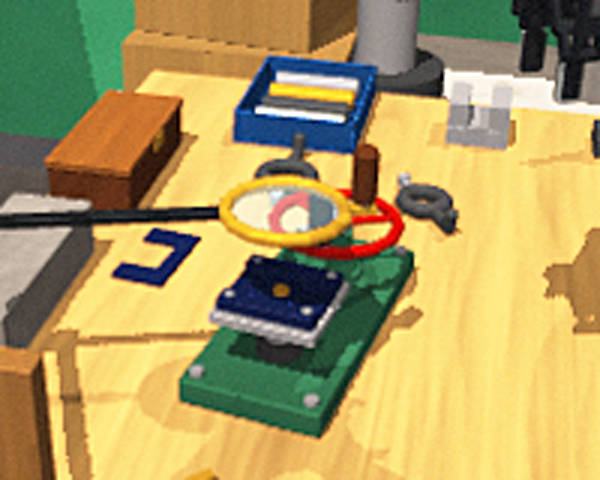

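```bash
python3 - <<'E'
from m import *
im=cv2.imread('pics/t5.png').astype(int)
W=cloud('top',np.load('pics/t5.npy'))
y=(im[...,2]>130)&(im[...,0]<im[...,2]-80)&(im[...,1]>70)&(abs(W[...,2]-.193)<.015)&(np.hypot(W[...,0]-.567,W[...,1]-.04)<.1)
c=np.array([.567,.04])
for _ in range(15):
    P=W[y][:,:2]; r0=np.linalg.norm(P-c,axis=1); c,r=circ(P[(r0>.05)&(r0<.072)])
print('ring fit',c,r,y.sum(),'click',at_z('top',(290.7,201.7),.191),'side',at_z('side',(315.3,190.7),.191),'stud side',at_z('side',(220+282/3,120+290/3),.104),'stud top',at_z('top',(220+216/3,120+260/3),.104))
k=(im.max(2)<70)&(W[...,2]>.155)&(W[...,2]<.17)&(np.hypot(W[...,0]-.5385,W[...,1]+.1265)<.09)
print('crank',k.sum(),np.median(W[k],0)); print(manip.sense()['force'])
W0=cloud('top',np.load('pics/t0.npy'))
E
```

```text
ring fit [0.56621974 0.04117696] 0.05765119629959074 623 click [0.56444435 0.03828279 0.191     ] side [0.56422766 0.04034439 0.191     ] stud side [0.56570523 0.04104827 0.104     ] stud top [0.56729707 0.03974825 0.104     ]
crank 99 [ 0.54752886 -0.0665399   0.16271896]
[ 0.28460168 -0.05846376  0.17738387]
```

The lens is within about 3 mm of the gauge centre, the crank hasn't moved since release, and the gripper is clear. I'll hold still for a moment, compare against the first pictures, then hand in.

```bash
python3 -m inch '[0,0,0,0,0,0,0,0]'; python3 - <<'E'
from h import *
a=cv2.imread('pics/s0.png').astype(int);b=cv2.imread('pics/s5.png').astype(int)
t=cv2.imread('pics/t5.png'); cv2.imwrite('pics/cmp.png',np.vstack([cv2.resize(cv2.imread('pics/t0.png'),(480,300)),cv2.resize(t,(480,300))]))
E
```

```text
t: 20.8
tcp_pos: [0.347, 0.018, 0.3463]
tool_rot: [0.978, 0.21, 0.0, 0.0]
force: [-0.0, 0.4, 0.4]
finger_gap: 0.802
```

View pics/cmp.png

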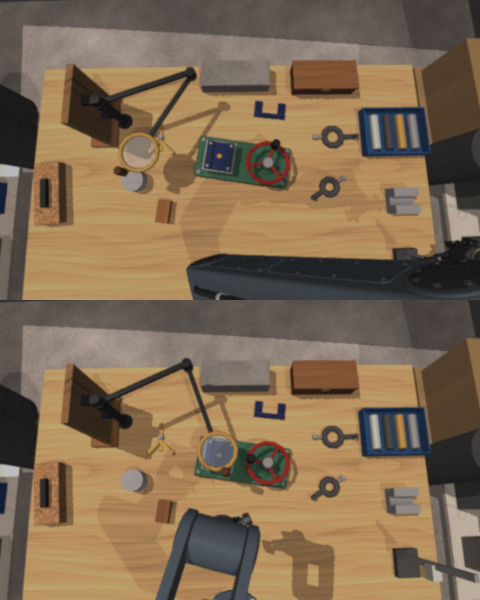

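The comparison shows every bystander where it started (template at (270,110) in both frames, for example), with the lens over the gauge at (217,452).

```bash
python3 -c "
from station import job
print(job.sign_off())"
```

```text
the job is handed in; nothing more can be done
None
```

I did all the steps and handed the job in at about 21 s of the 72 s allowed; sign-off reports no verdict.

- **Stop:** I cranked the handwheel clockwise about 1.97 turns until it stopped moving. The sideways force at the grip rose from about 3–6 N to about 38 N.
- **Back-off:** I backed the wheel off about 92° and let go. Two pictures after release put the crank grip within about 0.5 mm of the same place. An axis error of 2–3 mm would change the angle by only a few degrees, well inside 67–113°.
- **Magnifier:** I led the lens over the gauge by its wooden grip, let go and backed the arm away. The last pictures put the lens centre 1–3 mm from the gauge centre.
- **Final state:** The gripper touches nothing; the remaining wrist force is about 0.5 N of sensor noise. Comparing the first and last top views by eye, the bystanders look unmoved.
- **Check that disagreed:** A mid-way side-view fit of the lens was 20 mm off the linkage estimate, probably because the fit picked up other things as ring. The final top and side views agree to about 3 mm.

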